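# Weigh a gas cartridge on the hook scale and stow it

## Task

Weigh the small gas cartridge to see how much gas is left: hang it by its lug on the sprung hook scale, handing the weight over so gently and slowly that the hook never drops, springs back or is pulled to its end stop, and leave it hanging untouched until it has hung quite still for a good second. Then lift it off as smoothly and set it down, without dropping it, upright and right home in the round stowage cup, with the hook left empty and the things around left where they are.

Things in the scene. Friction and masses are not known exactly. Their poses are not given: they have to be found in the camera images.
- cartridge: squat grey gas cartridge, 80 mm diameter, 172 mm high with the hanging lug on its neck (steel eye, then black grip tab on top); mass 0.1 to 0.49 kg, unknown, by the gas left. Stands upright on the worktop at the start. Origin: centre of its underside, z up. Body up to 74 mm, black collar to 90 mm height.
- eye_top (a point): where the eye sits on the hook: underside of its roof, on the axis 122 mm above the underside. Eye: closed, 8 mm steel bar in the cartridge's y-z plane; a hook passes through it along the cartridge's x, either way round. Opening 30 mm wide (y), from 90 to 122 mm height; the roof slopes to 112 mm at both sides, so it centres itself on the hook.
- lug_grip (a point): middle of the cartridge's grip tab, on its axis 153 mm above its underside; axes as the cartridge's. The tab is 12 mm thick (x), 24 mm wide (y), from 128 to 172 mm height. Grip it from above across the 24 mm (fingers closing along the cartridge's y), nothing reaching much below the tab.
- hook_scale: hook scale fixed to the worktop; origin on the worktop under the hook's seat; x points from the hook's free tip to the pillar (roughly away from the robot), z up. Base plate 10 mm thick, x -58 to 142 mm, 104 mm wide; aluminium pillar 36 x 60 mm at x 112 mm, 250 mm tall; a black carriage slides on its front and bears the hook. Nothing is above the hook.
- hook_seat (a point): top of the hook's rod at the bottom of its V seat; 238.5 mm above the worktop unloaded, sinks with the hook; axes as the scale's. The 7 mm steel rod leaves the carriage level, 8 mm higher than the seat, dips to the seat and rises to its free tip at x -16 mm, 12 mm higher. Pass the eye over the tip along +x held some 17 mm above seated, then lower.
- carriage (a joint): how far the hook is pulled down, m: 0 empty (upper stop), 0.08 end stop. Spring 80 N/m from 0 without preload, damping 1.6 N s/m: the cartridge hanging free pulls it down by weight / 80 N/m (12 to 60 mm). Faster than 0.055 m/s either way is rough: it happens if the gripper opens with over about 0.3 N of the weight not on the hook, or pushed on it in excess.
- cup: round grey stowage cup fixed to the worktop, 104 mm outside and 92 mm inside diameter, rim 18 mm high, inner floor 5 mm above the worktop. Origin: centre of its underside.
- mug: white mug, 80 mm wide, 91 mm tall, handle at its side; bystander. Origin: near the centre of its underside
- tin: food tin, 58 mm diameter, 72 mm tall; bystander. Origin: centre of its underside
- matches: matchbox lying flat, 36 x 60 x 13 mm; bystander. Origin: centre of its underside
Not all that is in view belongs to the job. Several things have the shape of the cartridge; the one meant has the colours described above.

How it is judged:
By the outcome, as a careful person would: the job done as asked, in the order asked, and still so for the second after the job is handed in, with the robot touching nothing.
It also fails if it takes over 72 s, if anything falls off the work surface, if the arm or the gripper's body presses on something with over 40 N, if the wrist force passes 120 N, or if a joint passes its speed limit or range.

## Robot

A 6-joint arm with a two-finger parallel gripper is mounted at the origin on a cart in front of the work surface, level with it; the furniture and walls round the work are solid. World frame = base frame: x ahead of the robot, y to its left, z up, the work surface at z = 0. Lengths are in m, angles in rad, forces in N, time in s.
With the tool pointing down it reaches from about 0.3 to 0.775 m from the base axis. Payload 14.6 kg.
Tool frame: the origin (TCP) lies at the very end of the fingers, on their centre line; the grasp point (between the pads) lies 19 mm behind it; z points along the fingers, y is the line along which they close (so a half turn about z gives the same grasp; the last joint's range is limited). The gripper opens to 94 mm and grips with 3 to 60 N. Pads are 16 mm wide; open, the fingers measure 119 mm over their backs; the gripper's body (75 mm by 177 mm) begins 78 mm behind the grasp point.
Start: joints at [-1.191, 0.3, 1.521, -0, 1.321, -0.067], TCP at [0.238, -0.496, 0.174] pointing down, gripper open.
Joint ranges: [-3.03, 3.03], [-0.79, 2.21], [0.23, 2.52], [-1.04, 4.18], [0, 3.07], [-2.55, 2.55]. Speed limits (rad/s): [2.22, 2.22, 2.57, 3.14, 3.14, 3.14].

## Interface

Orientations are given as [roll, pitch, yaw] about the fixed x, y, z axes, in that order (R = Rz(yaw) Ry(pitch) Rx(roll)).
In Python, from station import ctrl, camera, camera_info, finder gives the robot as it stands.
- The arm moves only by the tool carry_out, never from a script. Its argument "motion" is a list of rows, each a list of 2 entries, a list of its own where there are three numbers: the shift along the tool's x, y, z as a fraction of full scale, then the turn about the tool's z as a fraction of full scale. A call has 1 to 12 rows; each row is the pose to reach, as a shift and turn from the pose commanded when the call began, along the tool's axes at that moment, turning the shorter way round; what a row does not reach only later rows make up. Full scale, the value 1, is 200 mm for a shift and 360 degrees for a turn. A row lasts 1/10 s, in which the tool goes at most 50 mm and 8.59 degrees, less where a joint would pass 70% of its speed; a pose out of reach is approached as far as the arm can. A call with a number of a shift or a turn outside -1 to 1 is refused whole. A call with a gripper value outside its range is refused whole. "hand" is the closure, from -1 (fully open) to 1 (shut), set as the call begins (left out, the last holds). The fingers move at their own pace and stop on an object; "force" is the grip in N (left out, the last holds). Time passes only in rows, so rows that repeat a pose let the fingers close. It gives the time, the measured TCP pose, the force, the opening and the grip force at its end, in the units of the state.
- ctrl.get_obs(): the state, without advancing time (a new reading comes with each control period).
- camera(name): name is "side" or "top"; returns (picture, depth): 480x640x3 uint8, blue, green, red; 480x640 float32, m along the optical axis (not along the pixel's ray), 0 where there is no reading.
- camera_info(name): a dict with "camera_matrix" (3x3 intrinsics, pixels), "dist_coeffs" ([k1, k2, p1, p2, k3] as OpenCV has them; the pictures are not rectified), "origin" and "attitude" of the camera in the world. Camera axes: x right, y down, z forward; pixel columns grow to the right and rows downward; lengths in m; the calibration is good to about 2 mm. A picture is of the moment at which its call begins. camera_info takes no time and is no camera call.
- ctrl.hand_in(): hands the job in; it is judged then, once.
Trained networks look in the newest picture that a camera, given by its name, has taken for a name from the list of things; names that differ only in an ending like _2 or _b are one class to them, and where a whole thing is asked for, a point or a joint stands for the part that bears it (a point fixed in the world has none). Each returns a list of dicts, best first, with "conf" (0 to 1); they miss things now and then, are a little off and sometimes report something else, mostly with a low value. They report only what shows in the picture. A call takes as long as a camera call. They do not tell look-alikes from the thing itself.
- finder.boxes_of(camera, query): "location" ([column, row] in pixels, amid what is visible of it).
- finder.cut_out(camera, query): "mask" (480x640 bool, what is visible of it) and "location" ([column, row] in pixels, amid what is visible of it).
- finder.pinpoint(camera, query): "location" ([column, row] in pixels: a listed point, or the origin of a listed thing).
The state is a dict: "time_s": time; "qpos": joint angles; "joint_vel": joint speeds; "tau": joint torques, N m; "ee_pos": TCP position; "eef_rot": TCP orientation; "force": force on the tool from outside, world axes, zero at the start; "moment": the same for the moment, N m; "grip_width": finger opening in m; "grip_force": force on a finger pad.
Only numpy, scipy, OpenCV 4.12 (cv2) and the standard library are available. Lean on these libraries where they do the work, as an engineer would, in place of code of your own. Each camera call takes 0.05 s, during which the arm holds its last target. There are 200 camera calls.

## Working session

There is one attempt and no reset: what is moved stays moved. The work goes in short steps, Python scripts to look and compute and a tool call to move; the robot and the scene stay as the last step left them, time stands still between calls to the robot, and variables do not carry over. Pictures are saved under pics/ and viewed, at most 12 in all, crops included, and the job is handed in when it is done.

Besides the shell and the picture viewer there is one more tool, called after "Request:" in YAML: its name, and indented under it one key for each argument. carry_out: Moves the arm, as the interface text tells. Its arguments: {"type":"object","properties":{"motion":{"type":"array","items":{"type":"array"}},"hand":{"type":"number"},"force":{"type":"number"}},"required":["motion"]}

```bash
mkdir -p pics; ls; cat > h.py <<'E'
import numpy as np, cv2
from station import ctrl, camera, camera_info, finder
def snap(n,f=None):
    im,d=camera(n)
    if f: cv2.imwrite('pics/'+f,im)
    return im,d
def cam(n):
    c=camera_info(n); return np.array(c['camera_matrix'],float),np.array(c['dist_coeffs'],float),np.array(c['origin'],float),c['attitude']
E
python3 - <<'E'
from h import *
for n in('side','top'):
    snap(n,n+'0.png'); print(cam(n))
    for q in ['cartridge','eye_top','lug_grip','hook_scale','hook_seat','cup','mug','tin','matches']:
        print(n,q,[(np.round(r['location'],1).tolist(),round(r['conf'],2)) for r in finder.pinpoint(n,q)])
o=ctrl.get_obs();print(o)
E
```

```text
pics
(array([[603.42940912,   0.        , 312.65838801],
       [  0.        , 603.42940912, 235.68730258],
       [  0.        ,   0.        ,   1.        ]]), array([-0.21026716,  0.        ,  0.        ,  0.        ,  0.        ]), array([-0.05874566, -1.16984436,  0.95575164]), array([-2.12460584, -0.02460853, -0.42161871]))
side cartridge [([347.3, 354.8], 0.71), ([307.2, 392.8], 0.68)]
side eye_top [([305.0, 355.0], 0.78), ([351.5, 311.9], 0.63)]
side lug_grip [([352.0, 303.6], 0.84), ([305.7, 341.7], 0.77)]
side hook_scale [([321.8, 296.3], 0.77)]
side hook_seat [([321.8, 219.8], 0.71)]
side cup []
side mug [([408.1, 317.7], 0.81)]
side tin [([335.5, 240.3], 0.63)]
side matches []
(array([[453.18370586,   0.        , 321.0038019 ],
       [  0.        , 453.18370586, 243.12266257],
       [  0.        ,   0.        ,   1.        ]]), array([-0.00857854,  0.        ,  0.        ,  0.        ,  0.        ]), array([ 0.34460834, -0.04064529,  1.1365413 ]), array([-2.99821421e+00,  2.19205630e-03, -1.55125962e+00]))
top cartridge [([413.0, 262.7], 0.87), ([452.1, 317.0], 0.71)]
to
[... 306 characters left out ...]
 0.77)]
{'time_s': 1.0, 'qpos': array([-1.19059964e+00,  2.99896281e-01,  1.52097634e+00, -2.14432408e-05,
        1.32070679e+00, -6.66106024e-02]), 'joint_vel': array([ 5.29670403e-04, -2.24993867e-04,  2.49574617e-03,  1.19270620e-03,
        7.41393174e-05, -1.10434923e-03]), 'tau': array([-1.55201292e-04, -5.31667829e+01, -3.52918804e+01,  7.08678598e-02,
        2.13116314e-02, -5.35319680e-05]), 'ee_pos': array([ 0.23763447, -0.49601216,  0.17445764]), 'eef_rot': array([3.14158082e+00, 2.16115852e-05, 4.46812594e-01]), 'force': array([ 0.64859184, -0.39095074,  0.28241805]), 'moment': array([ 0.02217846, -0.02548808, -0.01924042]), 'grip_force': 0.0, 'grip_width': 0.09424018389048597}
```

View pics/side0.png

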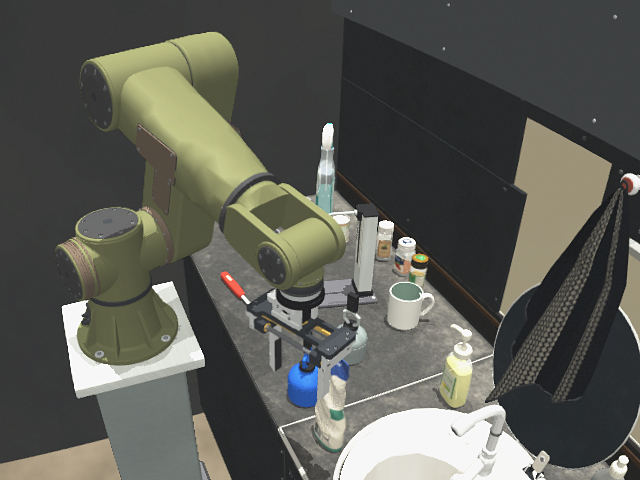

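View pics/top0.png

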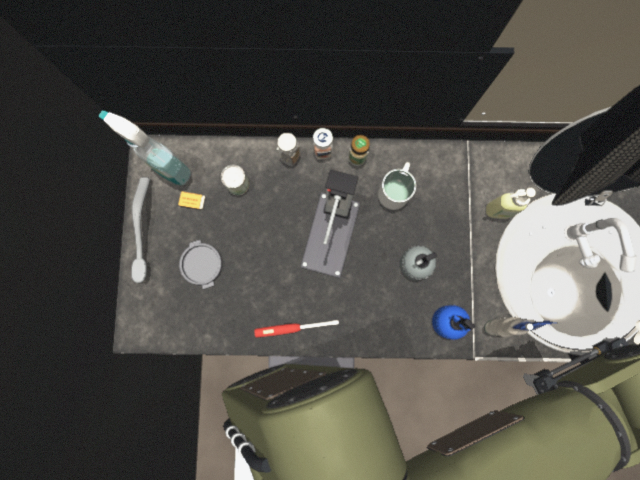

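The side view shows the grey cartridge at about (352,335), half hidden by the gripper, with a blue look-alike at (305,380). In the top view the grey one is at (418,262) with its tab at (430,257). The hook is at about (330,215), and the cup is at (201,264).

```bash
cat >> h.py <<'E'
from scipy.spatial.transform import Rotation as Rn
def Rc(a): return Rn.from_euler('xyz',a).as_matrix()
def ray(n,px):
    K,D,o,a=cam(n)
    u=cv2.undistortPoints(np.array(px,float).reshape(-1,1,2),K,D).reshape(-1,2)
    return o,(Rc(a)@np.c_[u,np.ones(len(u))].T).T
def atz(n,px,z):
    o,r=ray(n,px); return o+r*((z-o[2])/r[:,2:])
def cloud(n,d):
    v,u=np.mgrid[:480,:640]; o,r=ray(n,np.c_[u.ravel(),v.ravel()])
    P=o+r*d.reshape(-1,1); P[d.ravel()==0]=np.nan
    return P.reshape(480,640,3)
def proj(n,P):
    K,D,o,a=cam(n); R=Rc(a).T
    return cv2.projectPoints(np.array(P,float).reshape(-1,3),cv2.Rodrigues(R)[0],-R@o,K,D)[0].reshape(-1,2)
def tri(p):
    A=np.zeros((3,3));b=np.zeros(3)
    for n,px in p:
        o,r=ray(n,[px]); r=r[0]/np.linalg.norm(r[0]); M=np.eye(3)-np.outer(r,r); A+=M;b+=M@o
    return np.linalg.solve(A,b)
E
python3 - <<'E'
from h import *
im,d=snap('top'); P=cloud('top',d)
print('table z',np.nanmedian(P[300:320,200:240,2]))
print('cart',atz('top',[[413,262.7]],0),'eye',atz('top',[[428.4,255.8]],.122),'lug',atz('top',[[430.4,257.7]],.153))
print('cup',atz('top',[[205.4,264.6]],0),'scale',atz('top',[[327.1,251.4]],0))
c=atz('top',[[430.4,257.7]],.153)[0]
Q=P[200:330,380:480].reshape(-1,3)
m=(abs(Q[:,:2]-c[:2]).max(1)<.06)&(Q[:,2]>.095)&(Q[:,2]<.2)
for lo,hi in((.095,.128),(.128,.165),(.165,.18)):
    S=Q[m&(Q[:,2]>lo)&(Q[:,2]<hi)];
    if len(S)>2:
        w,v=np.linalg.eigh(np.cov(S[:,:2].T)); print(lo,len(S),S.mean(0),np.sqrt(w),np.degrees(np.arctan2(v[1,1],v[0,1])))
# body top
S=Q[(abs(Q[:,:2]-c[:2]).max(1)<.07)&(Q[:,2]>.06)&(Q[:,2]<.093)]; print('body',len(S),S.min(0),S.max(0),S.mean(0))
# scale high points
s=atz('top',[[335,215]],.24)[0]
Q=P[130:290,290:370].reshape(-1,3)
S=Q[(Q[:,2]>.215)]
for p in S[np.argsort(S[:,0])][::4]: print(np.round(p,4))
S=P[230:300,170:235].reshape(-1,3);S=S[(S[:,2]>.012)&(S[:,2]<.03)];print('cuprim',len(S),S.mean(0),S.min(0),S.max(0))
big=cv2.resize(np.hstack([im[220:300,380:480],im[160:280,290:390][:80],im[240:320,290:390]]),None,fx=2.6,fy=2.6,interpolation=cv2.INTER_CUBIC)
big=np.vstack([cv2.resize(im[225:285,390:460],(700,600),interpolation=cv2.INTER_CUBIC)[:300*2]])
cv2.imwrite('pics/cart.png',big)
cv2.imwrite('pics/scale.png',cv2.resize(im[165:280,290:370],None,fx=5,fy=5,interpolation=cv2.INTER_CUBIC))
E
```

```text
table z 0.0008790896281487548
cart [[ 0.4632648  -0.26752674  0.        ]] eye [[ 0.46680622 -0.27801511  0.122     ]] lug [[ 0.45898102 -0.27506925  0.153     ]]
cup [[0.44834837 0.25519968 0.        ]] scale [[ 0.48777509 -0.05076527  0.        ]]
0.095 27 [ 0.45088919 -0.25491345  0.11792242] [0.00224741 0.00400591] 115.11041883346834
0.128 26 [ 0.4553093  -0.26307711  0.15045439] [0.00426114 0.00616558] 104.24132049677885
0.165 65 [ 0.45878207 -0.26950233  0.17149218] [0.00336544 0.00728851] 116.62584434878558
body 611 [ 0.42296109 -0.30526347  0.06009122] [ 0.49512002 -0.23354003  0.09297307] [ 0.45684176 -0.26606586  0.07130118]
[ 0.4707 -0.0441  0.2516]
[ 0.4731 -0.0461  0.2493]
[ 0.4748 -0.0421  0.2505]
[ 0.4773 -0.046   0.2477]
[ 0.4794 -0.048   0.2471]
[ 0.4823 -0.05    0.242 ]
[ 0.4839 -0.0499  0.2443]
[ 0.4881 -0.0498  0.2433]
[ 0.4906 -0.0498  0.2404]
[ 0.4922 -0.0498  0.2431]
[ 0.4948 -0.0498  0.2398]
[ 0.4969 -0.0538  0.24  ]
[ 0.4988 -0.0537  0.2408]
[ 0.5007 -0.0497  0.241 ]
[ 0.5038 -0.0495  0.2462]
[ 0.5056 -0.0515  0.2475]
[ 0.5071 -0.0514  0.2505]
[ 0.51   -0.053
[... 4571 characters left out ...]
598  0.2487]
[ 0.6105 -0.0659  0.2486]
[ 0.6108 -0.0576  0.254 ]
[ 0.6114 -0.0496  0.2516]
[ 0.612  -0.0799  0.2515]
[ 0.6121 -0.0557  0.2496]
[ 0.6125 -0.0598  0.2486]
[ 0.6128 -0.082   0.2492]
[ 0.6131 -0.0717  0.2542]
[ 0.6138 -0.0496  0.2506]
[ 0.614  -0.0516  0.2502]
[ 0.6144 -0.0638  0.2496]
[ 0.6145 -0.088   0.2508]
[ 0.6148 -0.08    0.2491]
[ 0.6157 -0.0757  0.2528]
[ 0.6161 -0.0677  0.251 ]
[ 0.6167 -0.0496  0.248 ]
[ 0.6172 -0.0779  0.2482]
[ 0.618  -0.0556  0.251 ]
[ 0.6187 -0.0597  0.2489]
[ 0.62   -0.0656  0.2518]
[ 0.6204 -0.0556  0.2498]
[ 0.6216 -0.0515  0.2526]
cuprim 337 [0.44792499 0.26332895 0.01805626] [0.39809074 0.21159197 0.01223887] [0.49841591 0.31528252 0.02527399]
```

```bash
cat >> h.py <<'E'
def rel(target,yaw):
    o=ctrl.get_obs(); R=Rc(o['eef_rot']); s=R.T@(np.array(target)-o['ee_pos'])
    dy=(yaw-o['eef_rot'][2]+np.pi/2)%np.pi-np.pi/2
    print('t',round(o['time_s'],2),'ee',o['ee_pos'].round(4),'rpy',o['eef_rot'].round(4),'F',o['force'].round(2),'| frac',(s/.2).round(4),'turn',round(-dy/(2*np.pi),4))
E
python3 - <<'E'
from h import *
im,d=snap('top'); P=cloud('top',d)
Q=P[130:290,290:370].reshape(-1,3)
S=Q[(Q[:,2]>.2)]
pil=S[(S[:,0]>.574)&(S[:,2]>.246)]; r=cv2.minAreaRect((pil[:,:2]*1000).astype(np.float32)); print('pillar',r)
rod=S[(S[:,0]<.560)]; 
v=cv2.fitLine((rod[:,:2]).astype(np.float32),cv2.DIST_HUBER,0,1e-3,1e-3).ravel();a=np.degrees(np.arctan2(v[1],v[0]));print('rod',v,a)
t=(rod[:,:2]-v[2:])@v[:2]; o=np.argsort(t)
for k in o[::3]: print(np.round(t[k]*1000,1),np.round(rod[k,2]*1000,1),end=' | ')
print('\nseat from side at .2385',atz('side',[[321.8,219.8]],.2385),'lug side .153',atz('side',[[352,303.6]],.153))
print('tri lug',tri([('top',[430.4,257.7]),('side',[352,303.6])]))
plate=P[130:290,290:370].reshape(-1,3);plate=plate[(plate[:,2]>.006)&(plate[:,2]<.015)];print('plate',cv2.minAreaRect((plate[:,:2]*1000).astype(np.float32)))
C=P[225:305,165:240].reshape(-1,3);C=C[(C[:,2]>.014)&(C[:,2]<.022)];C=C[np.hypot(*(C[:,:2]-[.448,.263]).T)<.054];A=np.c_[2*C[:,:2],np.ones(len(C))];x=np.linalg.lstsq(A,(C[:,:2]**2).sum(1),rcond=None)[0];print('cup',x[:2],np.sqrt(x[2]+x[:2]@x[:2]))
y=np.radians(26.6); rel([.4588,-.2695,.134],y)
E
```

```text
pillar ((594.1902465820312, -73.93328857421875), (57.70469284057617, 47.22918701171875), 76.01004791259766)
rod [ 0.970126   -0.24260166  0.5154922  -0.05517859] -14.040143
-45.6 247.9 | -44.2 251.3 | -42.4 249.0 | -41.3 252.0 | -39.7 250.5 | -37.5 245.4 | -35.0 245.3 | -33.0 241.6 | -31.4 241.4 | -29.4 240.7 | -26.7 236.0 | -25.5 240.7 | -23.8 239.2 | -22.2 241.4 | -19.8 238.6 | -18.7 241.6 | -17.1 240.9 | -15.6 243.5 | -14.2 246.5 | -11.8 247.1 | -10.2 242.9 | -8.6 247.9 | -7.4 247.3 | -5.3 246.5 | -3.0 244.7 | -1.9 246.4 | -0.1 247.4 | 2.3 245.2 | 3.7 246.1 | 5.0 246.6 | 6.7 248.2 | 8.7 245.3 | 11.1 245.5 | 12.5 245.8 | 14.2 245.5 | 15.9 244.2 | 18.3 244.6 | 19.9 246.2 | 21.4 248.6 | 23.4 246.2 | 25.6 245.2 | 26.8 246.8 | 28.5 245.5 | 30.1 247.3 | 31.9 248.1 | 34.0 245.1 | 36.3 243.9 | 37.4 245.9 | 39.0 247.5 | 41.0 247.4 | 43.3 246.3 | 44.4 247.7 | 
seat from side at .2385 [[ 0.48148252 -0.06131464  0.2385    ]] lug side .153 [[ 0.45563414 -0.27828539  0.153     ]]
tri lug [ 0.45840467 -0.27534499  0.15022869]
plate ((602.0523071289062, -52.081077575683594), (203.21214294433594, 387.4943542480469), 89.79300689697266)
cup [0.44855889 0.26282514] 0.048880496568148336
t 1.1 ee [ 0.2376 -0.496   0.1744] rpy [ 3.1416 -0.      0.4467] F [-0.32 -0.69 -0.71] | frac [ 1.4866 -0.5436  0.2022] turn -0.0028
```

View pics/scale.png

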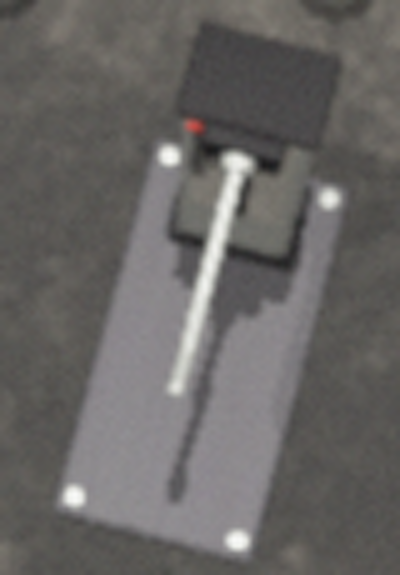

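View pics/cart.png

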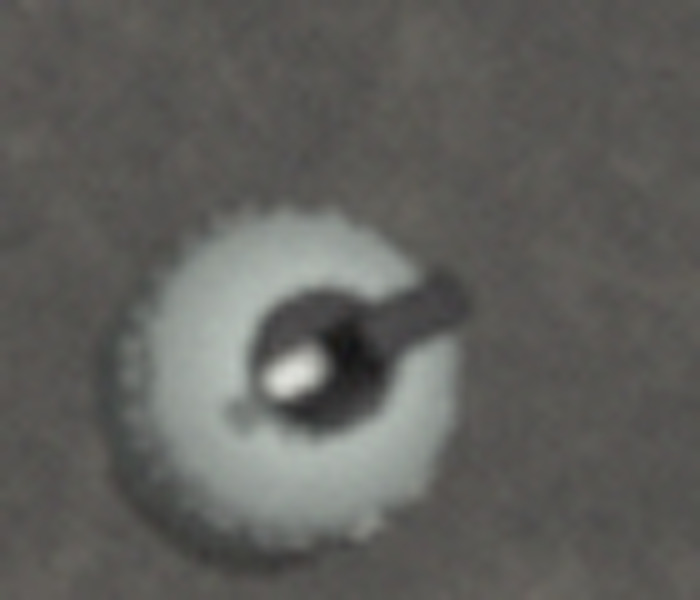

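The scale crop shows the rod running straight from its tip (175,388) to the carriage (238,160), with a yaw of about -14°. In the cartridge crop the tab runs from lower left (330,340) to upper right (450,290), which matches the cloud fit of 26.6°. Next I move above the cartridge.

Request:
carry_out:
  motion:
    - [[0,0,-0.2],0]
    - [[0.1,0,-0.3],0]
    - [[0.3,-0.1,-0.3],0]
    - [[0.5,-0.2,-0.3],0]
    - [[0.7,-0.3,-0.3],0]
    - [[0.85,-0.4,-0.3],0]
    - [[1,-0.5,-0.3],0]
  hand: -1

```text
time_s: 1.8
ee_pos: [0.3755, -0.3179, 0.2346]
eef_rot: [3.141, -0.0, 0.447]
force: [0.6, -0.1, 0.0]
grip_width: 0.0938
grip_force: 0.0
```

Request:
carry_out:
  motion:
    - [[0.2,-0.02,0],-0.0028]
    - [[0.4,-0.04,0],-0.0028]
    - [[0.487,-0.044,0],-0.0028]
    - [[0.487,-0.044,0],-0.0028]
    - [[0.487,-0.044,0],-0.0028]

```text
time_s: 2.3
ee_pos: [0.4583, -0.2698, 0.2342]
eef_rot: [-3.141, 0.001, 0.465]
force: [1.0, 0.5, -0.3]
grip_width: 0.0939
grip_force: 0.0
```

```bash
python3 - <<'E'
from h import *
snap('side','side1.png')
rel([.4588,-.2695,.134],np.radians(26.6))
p=[(r['location'],round(r['conf'],2)) for r in finder.pinpoint('side','lug_grip')];print(p)
for q,c in p: print(atz('side',[q],.153))
E
```

```text
t 2.35 ee [ 0.458  -0.2701  0.2344] rpy [-3.1415e+00  3.0000e-04  4.6360e-01] F [ 0.56 -0.58  0.18] | frac [ 0.0049 -0.0009  0.5019] turn -0.0001
[([349.7, 302.9], 0.78), ([308.7, 339.0], 0.76)]
[[ 0.45215655 -0.2741923   0.153     ]]
[[ 0.32335141 -0.34694827  0.153     ]]
```

View pics/side1.png

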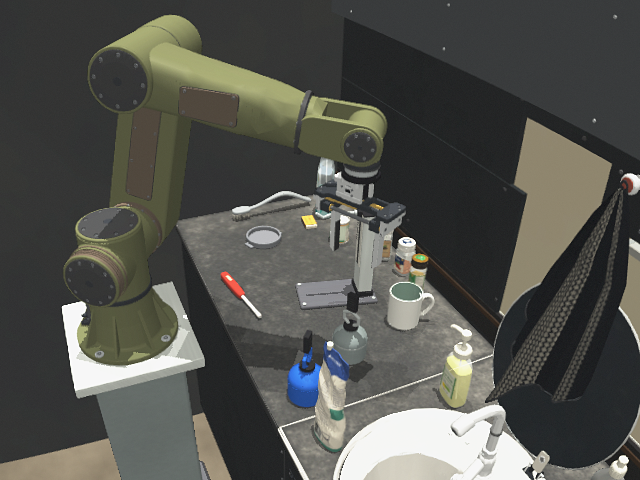

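The gripper now hovers clear, and the grey cartridge with its tab at (352,302) is fully visible. I check the tab position with the side depth.

```bash
python3 - <<'E'
from h import *
im,d=snap('side'); P=cloud('side',d)
print(proj('side',[[.4588,-.2695,.172],[.4588,-.2695,.153],[.4588,-.2695,0]]))
Q=P[280:390,320:385].reshape(-1,3)
Q=Q[np.hypot(*(Q[:,:2]-[.4588,-.2695]).T)<.05]
for lo,hi in((.03,.06),(.095,.125),(.13,.17),(.168,.18)):
    S=Q[(Q[:,2]>lo)&(Q[:,2]<hi)]; print(lo,len(S),S.mean(0).round(4),S.min(0).round(4),S.max(0).round(4))
S=Q[(Q[:,2]>.02)&(Q[:,2]<.06)];A=np.c_[2*S[:,:2],np.ones(len(S))];x=np.linalg.lstsq(A,(S[:,:2]**2).sum(1),rcond=None)[0];print('body',x[:2],np.sqrt(x[2]+x[:2]@x[:2]))
E
```

```text
[[351.98023357 293.94876189]
 [351.4439017  300.93477034]
 [347.35888009 353.07593376]]
0.03 388 [ 0.4455 -0.2984  0.0467] [ 0.4187 -0.3161  0.03  ] [ 0.4982 -0.2488  0.06  ]
0.095 110 [ 0.4589 -0.276   0.1098] [ 0.4461 -0.2958  0.0951] [ 0.4724 -0.2526  0.1247]
0.13 169 [ 0.4569 -0.2768  0.1514] [ 0.4492 -0.2892  0.1301] [ 0.4701 -0.2614  0.1699]
0.168 55 [ 0.4587 -0.2748  0.1722] [ 0.4492 -0.2859  0.1682] [ 0.4694 -0.2608  0.1765]
body [ 0.45938077 -0.27345314] 0.038044694081844826
```

```bash
python3 - <<'E'
from h import *
rel([.459,-.272,.134],np.radians(26.6))
E
```

```text
t 2.45 ee [ 0.458  -0.2702  0.2346] rpy [3.1414 0.     0.4629] F [0.1  0.76 0.1 ] | frac [0.0006 0.0101 0.5029] turn -0.0002
```

Request:
carry_out:
  motion:
    - [[0,0.01,0.1],0]
    - [[0,0.01,0.2],0]
    - [[0,0.01,0.3],0]
    - [[0,0.01,0.4],0]
    - [[0,0.01,0.46],0]
    - [[0,0.01,0.495],0]
    - [[0,0.01,0.495],0]
    - [[0,0.01,0.495],0]

```text
time_s: 3.25
ee_pos: [0.4599, -0.2715, 0.1362]
eef_rot: [3.141, -0.001, 0.464]
force: [0.4, 0.2, -0.2]
grip_width: 0.0943
grip_force: 0.0
```

Request:
carry_out:
  motion:
    - [[0,0,0],0]
    - [[0,0,0],0]
    - [[0,0,0],0]
    - [[0,0,0],0]
    - [[0,0,0],0]
    - [[0,0,0],0]
    - [[0,0,0],0]
    - [[0,0,0],0]
    - [[0,0,0],0]
    - [[0,0,0],0]
  hand: 1
  force: 25

```text
time_s: 4.25
ee_pos: [0.4598, -0.2713, 0.1355]
eef_rot: [3.141, -0.0, 0.464]
force: [0.0, 0.3, -0.6]
grip_width: 0.0235
grip_force: 25.0
```

Request:
carry_out:
  motion:
    - [[0,0,-0.03],0]
    - [[0,0,-0.1],0]
    - [[0,0,-0.2],0]
    - [[0,0,-0.3],0]
    - [[0,0,-0.4],0]
    - [[0,0,-0.5],0]
    - [[0,0,-0.6],0]
    - [[0,0,-0.66],0]
    - [[0,0,-0.68],0]
    - [[0,0,-0.68],0]

```text
time_s: 5.25
ee_pos: [0.4597, -0.2711, 0.2713]
eef_rot: [-3.141, 0.0, 0.464]
force: [-0.0, 0.1, -3.2]
grip_width: 0.0233
grip_force: 25.0
```

```bash
python3 - <<'E'
from h import *
F=[]
for i in range(10):
    im,d=snap('top' if i else 'side'); F.append(ctrl.get_obs()['force'])
    if i==0:
        P=cloud('side',d)
        Q=P[150:330,280:420].reshape(-1,3)
        S=Q[(Q[:,2]>.243)&(Q[:,2]<.262)&(Q[:,0]>.56)&(Q[:,0]<.66)&(abs(Q[:,1]+.075)<.05)]
        if len(S)>9: print('pillar top side',len(S),cv2.minAreaRect((S[:,:2]*1000).astype(np.float32)))
        S=Q[(Q[:,2]>.228)&(Q[:,2]<.262)&(Q[:,0]<.56)&(Q[:,0]>.45)&(abs(Q[:,1]+.055)<.03)];S=S[np.argsort(S[:,0])]
        for s in S[::max(1,len(S)//25)]: print(s.round(4).tolist(),end=' ')
print('\nF',np.mean(F,0),np.std(F,0))
rel([.4313,-.034,.2725],np.radians(-14))
E
```

```text
pillar top side 102 ((589.0762939453125, -87.51402282714844), (39.66914367675781, 54.51529312133789), 64.0779800415039)
[0.4725, -0.0415, 0.2484] [0.4728, -0.0411, 0.2454] [0.4752, -0.0411, 0.2504] [0.4767, -0.0436, 0.2514] [0.4788, -0.045, 0.2462] [0.4819, -0.0441, 0.2451] [0.4826, -0.0482, 0.2471] [0.4852, -0.0486, 0.2413] [0.4873, -0.0501, 0.2362] [0.4897, -0.0446, 0.241] [0.4934, -0.0482, 0.2393] [0.4951, -0.0449, 0.2344] [0.4971, -0.0463, 0.2348] [0.4982, -0.0491, 0.2388] [0.5009, -0.0544, 0.241] [0.5025, -0.0506, 0.2442] [0.505, -0.0508, 0.2465] [0.5065, -0.0537, 0.2423] [0.5101, -0.0512, 0.2457] [0.513, -0.0564, 0.245] [0.516, -0.0555, 0.2467] [0.5168, -0.0488, 0.243] [0.5197, -0.0589, 0.245] [0.522, -0.0539, 0.2473] [0.5231, -0.0571, 0.2488] [0.526, -0.0567, 0.248] [0.5277, -0.0592, 0.2434] [0.5309, -0.0633, 0.2449] [0.5331, -0.0642, 0.2449] [0.5344, -0.0614, 0.2459] [0.5379, -0.0597, 0.2471] [0.5397, -0.0668, 0.2477] [0.5417, -0.0633, 0.2427] 
F [-0.14040854  0.10717368 -3.1113215 ] [0.51439636 0.24945131 0.46583029]
t 5.75 ee [ 0.4597 -0.2711  0.2713] rpy [-3.1414e+00  1.0000e-04  4.6440e-01] F [ 1.07  0.18 -4.11] | frac [ 0.4041 -1.1237 -0.0058] turn 0.1128
```

Request:
carry_out:
  motion:
    - [[0.05,-0.1,0],0.012]
    - [[0.1,-0.25,0],0.03]
    - [[0.16,-0.42,-0.006],0.05]
    - [[0.23,-0.6,-0.006],0.07]
    - [[0.3,-0.78,-0.006],0.09]
    - [[0.35,-0.92,-0.006],0.105]
    - [[0.37,-1,-0.006],0.1128]
    - [[0.37,-1,-0.006],0.1128]
    - [[0.37,-1,-0.006],0.1128]

```text
time_s: 6.65
ee_pos: [0.4364, -0.0594, 0.2728]
eef_rot: [3.141, -0.0, -0.242]
force: [-0.1, 0.4, -3.7]
grip_width: 0.0233
grip_force: 25.0
```

```bash
python3 - <<'E'
from h import *
rel([.4313,-.034,.2725],np.radians(-14))
E
```

```text
t 6.65 ee [ 0.4364 -0.0594  0.2728] rpy [ 3.1414e+00 -4.0000e-04 -2.4240e-01] F [-0.07  0.36 -3.75] | frac [-0.0554 -0.1172  0.0013] turn 0.0003
```

Request:
carry_out:
  motion:
    - [[-0.03,-0.06,0],0]
    - [[-0.055,-0.117,0],0]
    - [[-0.055,-0.117,0],0]
    - [[-0.055,-0.117,0],0]

```text
time_s: 7.05
ee_pos: [0.4314, -0.0337, 0.2727]
eef_rot: [3.141, -0.0, -0.243]
force: [0.2, 0.3, -3.8]
grip_width: 0.0238
grip_force: 25.0
```

```bash
python3 - <<'E'
from h import *
rel([.4895,-.0485,.2725],np.radians(-14))
im,d=snap('side'); P=cloud('side',d); o=ctrl.get_obs()['ee_pos']
cv2.imwrite('pics/side2.png',cv2.resize(im[140:340,230:430],(600,600),interpolation=cv2.INTER_CUBIC))
print(proj('side',[o,o+[0,0,-.014],[.4895,-.0485,.2385]]).round(1).tolist())
Q=P[100:400,200:450].reshape(-1,3);Q=Q[np.hypot(*(Q[:,:2]-o[:2]).T)<.05]
S=Q[(Q[:,2]>.14)&(Q[:,2]<.205)];x=np.linalg.lstsq(np.c_[2*S[:,:2],np.ones(len(S))],(S[:,:2]**2).sum(1),rcond=None)[0];print('body',len(S),S.min(0),x[:2],np.sqrt(x[2]+x[:2]@x[:2]))
im,d=snap('top'); P=cloud('top',d);Q=P.reshape(-1,3);Q=Q[np.hypot(*(Q[:,:2]-o[:2]).T)<.05]
S=Q[(Q[:,2]>.18)&(Q[:,2]<.215)];print('top body vis',len(S),S.mean(0) if len(S) else '')
E
```

```text
t 7.05 ee [ 0.4314 -0.0337  0.2727] rpy [ 3.1414e+00 -3.0000e-04 -2.4350e-01] F [ 0.18  0.34 -3.76] | frac [0.2999 0.0016 0.0012] turn 0.0001
[[297.9, 205.7], [297.9, 210.9], [322.6, 216.7]]
body 819 [ 0.39006161 -0.08082007  0.14035479] [ 0.43051258 -0.03828228] 0.035385966111122893
top body vis 281 [ 0.40393256 -0.0285171   0.20100409]
```

View pics/side2.png

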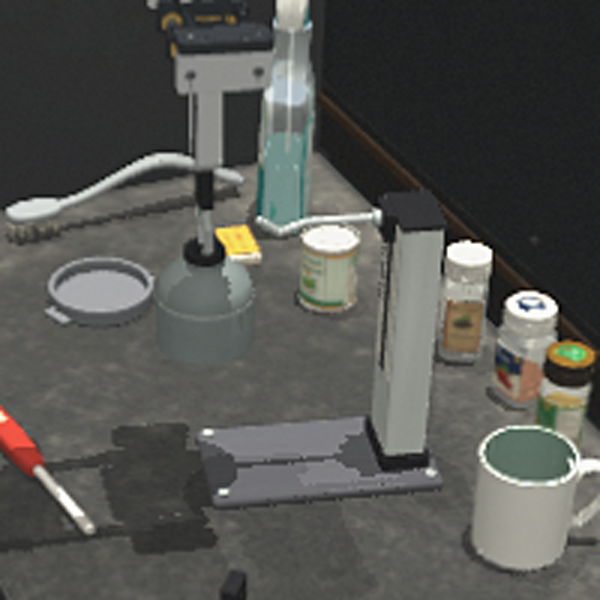

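The side crop shows the cartridge hanging upright at (205,300), with its eye level with the hook tip at (262,222). The seat projects where I expect, so I pass the eye over the tip.

Request:
carry_out:
  motion:
    - [[0.05,0.002,0],0]
    - [[0.1,0.002,0],0]
    - [[0.15,0.002,0],0]
    - [[0.2,0.002,0],0]
    - [[0.25,0.002,0],0]
    - [[0.285,0.002,0],0]
    - [[0.3,0.002,0],0]
    - [[0.3,0.002,0],0]
    - [[0.3,0.002,0],0]

```text
time_s: 8.05
ee_pos: [0.4893, -0.0487, 0.2727]
eef_rot: [-3.142, 0.0, -0.244]
force: [-0.2, -0.1, -3.0]
grip_width: 0.0239
grip_force: 25.0
```

```bash
python3 - <<'E'
from h import *
F=[]
for i in range(10):
    im,d=snap('side'); F.append(ctrl.get_obs()['force'])
print('F',np.mean(F,0))
rel([.4895,-.0485,.2525],np.radians(-14))
cv2.imwrite('pics/side3.png',cv2.resize(im[150:270,270:390],(600,600),interpolation=cv2.INTER_CUBIC))
E
```

```text
F [ 0.01073216 -0.09523093 -3.41978057]
t 8.55 ee [ 0.4894 -0.0487  0.2727] rpy [-3.1415e+00 -1.0000e-04 -2.4440e-01] F [-0.33 -0.19 -3.62] | frac [ 0.0002 -0.0012  0.1009] turn -0.0
```

View pics/side3.png

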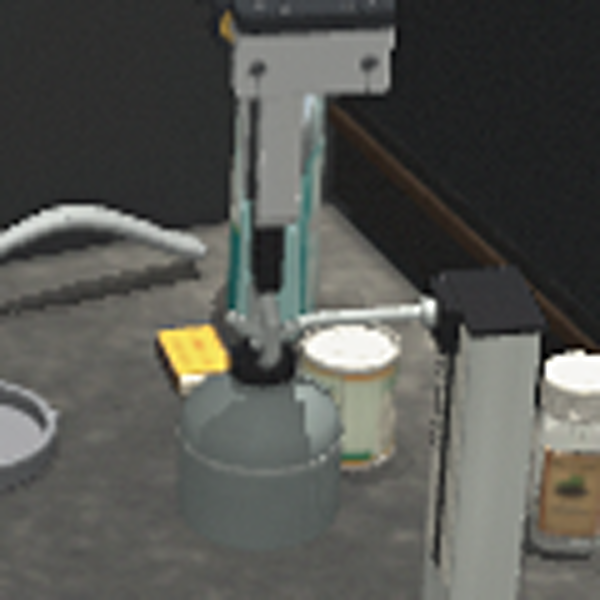

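The hook rod passes through the eye, with its tip showing at (235,318). I lower slowly.

Request:
carry_out:
  motion:
    - [[0,0,0.02],0]
    - [[0,0,0.04],0]
    - [[0,0,0.06],0]
    - [[0,0,0.075],0]
    - [[0,0,0.08],0]
    - [[0,0,0.085],0]
    - [[0,0,0.09],0]
    - [[0,0,0.095],0]
    - [[0,0,0.1],0]
    - [[0,0,0.105],0]
    - [[0,0,0.11],0]
    - [[0,0,0.115],0]

```text
time_s: 9.75
ee_pos: [0.4895, -0.0488, 0.2496]
eef_rot: [-3.142, -0.0, -0.244]
force: [-0.2, 0.4, -3.0]
grip_width: 0.0232
grip_force: 25.0
```

Request:
carry_out:
  motion:
    - [[0,0,0.006],0]
    - [[0,0,0.014],0]
    - [[0,0,0.024],0]
    - [[0,0,0.034],0]
    - [[0,0,0.044],0]
    - [[0,0,0.054],0]
    - [[0,0,0.064],0]
    - [[0,0,0.074],0]
    - [[0,0,0.082],0]
    - [[0,0,0.09],0]
    - [[0,0,0.095],0]
    - [[0,0,0.095],0]

```text
time_s: 10.95
ee_pos: [0.4894, -0.0487, 0.2305]
eef_rot: [-3.142, 0.0, -0.244]
force: [-0.1, 0.2, -1.4]
grip_width: 0.0235
grip_force: 25.0
```

```bash
cat >> h.py <<'E'
def meas(n=10):
    F=[]
    for i in range(n):
        im,d=snap('side'); F.append(ctrl.get_obs()['force'])
    o=ctrl.get_obs(); print('t',round(o['time_s'],2),'F',np.mean(F,0).round(3),'ee',o['ee_pos'].round(4))
    P=cloud('side',d); Q=P[150:330,290:400].reshape(-1,3)
    S=Q[(Q[:,0]>.512)&(Q[:,0]<.555)&(abs(Q[:,1]+.055-(.5155-Q[:,0])*.25)<.01)&(Q[:,2]>.16)&(Q[:,2]<.26)]
    print('rod z',len(S),np.median(S[:,2]) if len(S) else '')
    return im,d,P
E
python3 - <<'E'
from h import *
im,d,P=meas()
cv2.imwrite('pics/side4.png',cv2.resize(im[150:270,270:390],(600,600),interpolation=cv2.INTER_CUBIC))
E
```

```text
t 11.45 F [ 0.186  0.42  -1.083] ee [ 0.4894 -0.0488  0.2307]
rod z 68 0.22107132680068337
```

View pics/side4.png

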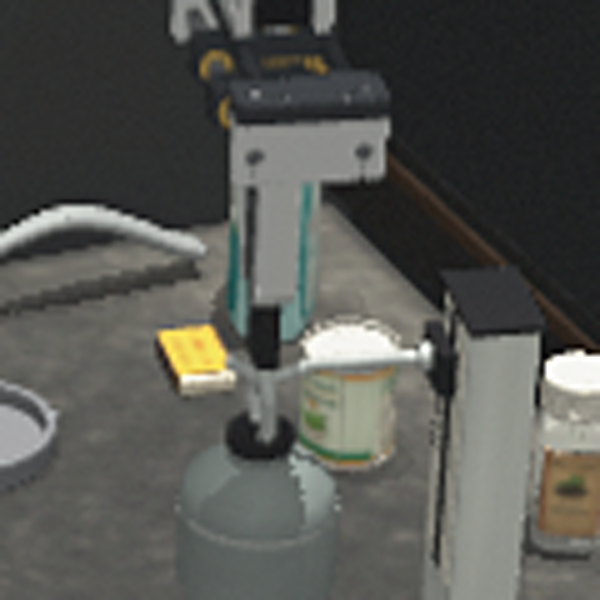

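The eye is seated on the hook at (262,375), and the hook has sunk with it; about 1.1 N is still on the gripper.

Request:
carry_out:
  motion:
    - [[0,0,0.006],0]
    - [[0,0,0.014],0]
    - [[0,0,0.022],0]
    - [[0,0,0.03],0]
    - [[0,0,0.038],0]
    - [[0,0,0.046],0]
    - [[0,0,0.054],0]
    - [[0,0,0.06],0]
    - [[0,0,0.065],0]
    - [[0,0,0.065],0]
    - [[0,0,0.065],0]

```text
time_s: 12.55
ee_pos: [0.4894, -0.0487, 0.2177]
eef_rot: [-3.142, -0.0, -0.244]
force: [0.8, 0.1, 0.9]
grip_width: 0.0234
grip_force: 25.0
```

```bash
python3 - <<'E'
from h import *
im,d,P=meas(30)
E
```

```text
t 14.05 F [ 0.439  0.528 -0.153] ee [ 0.4894 -0.0487  0.2177]
rod z 53 0.2092448140813783
```

Request:
carry_out:
  motion:
    - [[0,-0.002,0.002],0]
    - [[0,-0.005,0.005],0]
    - [[0,-0.008,0.008],0]
    - [[0,-0.01,0.01],0]
    - [[0,-0.01,0.01],0]
    - [[0,-0.01,0.01],0]

```text
time_s: 14.65
ee_pos: [0.4899, -0.047, 0.2156]
eef_rot: [3.141, -0.0, -0.244]
force: [0.1, -3.1, 0.3]
grip_width: 0.0235
grip_force: 25.0
```

```bash
python3 - <<'E'
from h import *
im,d,P=meas(25)
E
```

```text
t 15.9 F [ 0.222 -3.875 -0.115] ee [ 0.4899 -0.0468  0.2157]
rod z 54 0.2081270387282212
```

Request:
carry_out:
  motion:
    - [[0,0.002,0],0]
    - [[0,0.005,0],0]
    - [[0,0.008,0],0]
    - [[0,0.0085,0],0]
    - [[0,0.0085,0],0]

```text
time_s: 16.4
ee_pos: [0.4896, -0.0481, 0.2157]
eef_rot: [-3.141, -0.0, -0.244]
force: [1.9, 1.7, -0.2]
grip_width: 0.0235
grip_force: 25.0
```

```bash
python3 - <<'E'
from h import *
im,d,P=meas(25)
E
```

```text
t 17.65 F [ 2.092  2.836 -0.111] ee [ 0.4895 -0.0485  0.2157]
rod z 52 0.20834415285848745
```

Request:
carry_out:
  motion:
    - [[0,-0.001,0],0]
    - [[0.001,-0.002,0],0]
    - [[0.001,-0.0035,0],0]
    - [[0.001,-0.0035,0],0]
    - [[0.001,-0.0035,0],0]

```text
time_s: 18.15
ee_pos: [0.4898, -0.048, 0.2156]
eef_rot: [3.141, 0.0, -0.244]
force: [1.2, 0.4, 0.1]
grip_width: 0.0233
grip_force: 25.0
```

```bash
python3 - <<'E'
from h import *
im,d,P=meas(8)
E
```

```text
t 18.55 F [ 1.293 -0.124 -0.263] ee [ 0.4898 -0.0479  0.2156]
rod z 52 0.20778246864791822
```

Request:
carry_out:
  motion:
    - [[0.0005,0,0.001],0]
    - [[0.001,0,0.002],0]
    - [[0.0015,0,0.002],0]
    - [[0.0015,0,0.002],0]
    - [[0.0015,0,0.002],0]
  force: 10
  hand: 1

```text
time_s: 19.05
ee_pos: [0.4901, -0.0479, 0.2152]
eef_rot: [3.142, 0.0, -0.244]
force: [-0.2, -0.2, 0.2]
grip_width: 0.0238
grip_force: 10.0
```

Request:
carry_out:
  motion:
    - [[0,0,0],0]
    - [[0,0,0],0]
    - [[0,0,0],0]
    - [[0,0,0],0]
    - [[0,0,0],0]
  force: 3
  hand: 1

```text
time_s: 19.55
ee_pos: [0.4902, -0.0479, 0.2152]
eef_rot: [-3.142, 0.0, -0.244]
force: [0.1, -0.9, 0.5]
grip_width: 0.024
grip_force: 3.0
```

```bash
python3 - <<'E'
from h import *
im,d,P=meas(8)
E
```

```text
t 19.95 F [-0.009 -0.132  0.142] ee [ 0.4901 -0.0479  0.2152]
rod z 55 0.20825154647675326
```

Request:
carry_out:
  motion:
    - [[0,0,0],0]
    - [[0,0,0],0]
    - [[0,0,0],0]
    - [[0,0,0],0]
    - [[0,0,0],0]
    - [[0,0,0],0]
    - [[0,0,0],0]
    - [[0,0,0],0]
    - [[0,0,0],0]
    - [[0,0,0],0]
  hand: -0.5

```text
time_s: 20.95
ee_pos: [0.4901, -0.0479, 0.2152]
eef_rot: [-3.142, 0.0, -0.244]
force: [-0.3, -0.7, -0.8]
grip_width: 0.0707
grip_force: 0.0
```

```bash
python3 - <<'E'
from h import *
im,d,P=meas(2)
cv2.imwrite('pics/side5.png',cv2.resize(im[150:290,260:400],(600,600),interpolation=cv2.INTER_CUBIC))
E
```

```text
t 21.05 F [ 0.018  0.656 -0.603] ee [ 0.4902 -0.0479  0.2153]
rod z 52 0.20579664098585698
```

View pics/side5.png

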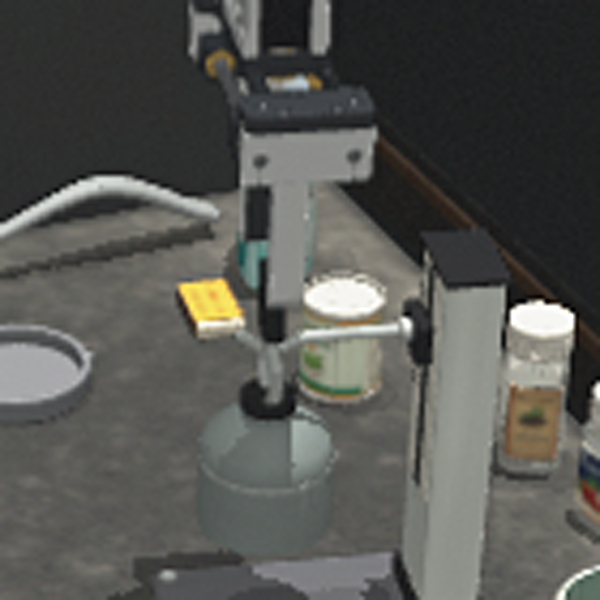

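The cartridge hangs freely on the hook at (272,350) with the fingers open on either side. I let it settle.

Request:
carry_out:
  motion:
    - [[0,0,0],0]
    - [[0,0,0],0]
    - [[0,0,0],0]
    - [[0,0,0],0]
    - [[0,0,0],0]
    - [[0,0,0],0]
    - [[0,0,0],0]
    - [[0,0,0],0]
    - [[0,0,0],0]
    - [[0,0,0],0]
    - [[0,0,0],0]
    - [[0,0,0],0]

```text
time_s: 22.25
ee_pos: [0.4902, -0.0479, 0.2152]
eef_rot: [3.142, 0.0, -0.244]
force: [-0.3, -0.8, -0.1]
grip_width: 0.0701
grip_force: 0.0
```

Request:
carry_out:
  motion:
    - [[0,0,0],0]
    - [[0,0,0],0]
    - [[0,0,0],0]
    - [[0,0,0],0]
    - [[0,0,0],0]
    - [[0,0,0],0]
    - [[0,0,0],0]
    - [[0,0,0],0]
    - [[0,0,0],0]
    - [[0,0,0],0]
    - [[0,0,0],0]
    - [[0,0,0],0]

```text
time_s: 23.45
ee_pos: [0.4901, -0.0479, 0.2152]
eef_rot: [3.142, 0.0, -0.244]
force: [0.8, 0.3, -0.2]
grip_width: 0.0705
grip_force: 0.0
```

```bash
python3 - <<'E'
from h import *
ref=None
for i in range(8):
    im,d=snap('side'); g=cv2.cvtColor(im[220:290,295:345],cv2.COLOR_BGR2GRAY).astype(np.float32)
    if ref is None: ref=g
    else: print(np.round(cv2.phaseCorrelate(ref,g,cv2.createHanningWindow((50,70),cv2.CV_32F))[0],3),round(float(abs(ref-g).mean()),2))
P=cloud('side',d);Q=P[200:300,280:360].reshape(-1,3);o=np.array([.49,-.048])
Q=Q[np.hypot(*(Q[:,:2]-o).T)<.05]
for lo,hi in((.093-.017+.01,.14),(.205,.245)):
    S=Q[(Q[:,2]>lo)&(Q[:,2]<hi)];print(len(S),S.mean(0))
S=Q[(Q[:,2]>.1)&(Q[:,2]<.14)]
print(proj('side',[[.49,-.048,.24],[.49,-.048,.08]]),ctrl.get_obs()['time_s'])
E
```

```text
[0.006 0.007] 0.76
[ 0.017 -0.009] 0.78
[-0.021  0.01 ] 0.76
[0.019 0.031] 0.76
[-0.024 -0.029] 0.77
[-0.012 -0.022] 0.77
[ 0.002 -0.006] 0.76
610 [ 0.47769859 -0.07503598  0.11467689]
103 [ 0.49349742 -0.05449485  0.21834162]
[[322.70879283 215.97703   ]
 [320.58989889 270.950558  ]] 23.85
```

It has been still to within 0.03 px. I wait a little longer, then regrip softly.

Request:
carry_out:
  motion:
    - [[0,0,0],0]
    - [[0,0,0],0]
    - [[0,0,0],0]
    - [[0,0,0],0]
    - [[0,0,0],0]
    - [[0,0,0],0]
    - [[0,0,0],0]
    - [[0,0,0],0]
    - [[0,0,0],0]
    - [[0,0,0],0]
    - [[0,0,0],0]
    - [[0,0,0],0]

```text
time_s: 25.05
ee_pos: [0.4901, -0.0479, 0.2152]
eef_rot: [-3.142, 0.0, -0.244]
force: [-0.3, -0.1, -0.6]
grip_width: 0.0705
grip_force: 0.0
```

Request:
carry_out:
  motion:
    - [[0,0,0],0]
    - [[0,0,0],0]
    - [[0,0,0],0]
    - [[0,0,0],0]
    - [[0,0,0],0]
    - [[0,0,0],0]
    - [[0,0,0],0]
    - [[0,0,0],0]
    - [[0,0,0],0]
    - [[0,0,0],0]
  hand: 1
  force: 3

```text
time_s: 26.05
ee_pos: [0.4901, -0.048, 0.2152]
eef_rot: [3.141, 0.0, -0.244]
force: [-0.5, -0.8, -0.7]
grip_width: 0.0239
grip_force: 3.0
```

Request:
carry_out:
  motion:
    - [[0,0,0],0]
    - [[0,0,0],0]
    - [[0,0,0],0]
    - [[0,0,0],0]
    - [[0,0,0],0]
  hand: 1
  force: 25

```text
time_s: 26.55
ee_pos: [0.4901, -0.0479, 0.2152]
eef_rot: [3.142, 0.0, -0.244]
force: [-0.5, -1.3, 0.0]
grip_width: 0.023
grip_force: 25.0
```

Request:
carry_out:
  motion:
    - [[0,0,-0.002],0]
    - [[0,0,-0.006],0]
    - [[0,0,-0.012],0]
    - [[0,0,-0.02],0]
    - [[0,0,-0.029],0]
    - [[0,0,-0.038],0]
    - [[0,0,-0.047],0]
    - [[0,0,-0.056],0]
    - [[0,0,-0.065],0]
    - [[0,0,-0.074],0]
    - [[0,0,-0.083],0]
    - [[0,0,-0.09],0]

```text
time_s: 27.75
ee_pos: [0.4902, -0.0479, 0.2334]
eef_rot: [-3.142, 0.0, -0.244]
force: [-0.4, -1.3, -1.7]
grip_width: 0.0229
grip_force: 25.0
```

Request:
carry_out:
  motion:
    - [[0,0,-0.008],0]
    - [[0,0,-0.016],0]
    - [[0,0,-0.024],0]
    - [[0,0,-0.032],0]
    - [[0,0,-0.04],0]
    - [[0,0,-0.048],0]
    - [[0,0,-0.056],0]
    - [[0,0,-0.064],0]
    - [[0,0,-0.072],0]
    - [[0,0,-0.08],0]
    - [[0,0,-0.088],0]
    - [[0,0,-0.095],0]

```text
time_s: 28.95
ee_pos: [0.4902, -0.0479, 0.2524]
eef_rot: [-3.141, 0.0, -0.244]
force: [-0.6, -0.3, -2.9]
grip_width: 0.023
grip_force: 25.0
```

```bash
python3 - <<'E'
from h import *
im,d,P=meas(3)
E
```

```text
t 29.1 F [-0.715 -0.201 -2.695] ee [ 0.4902 -0.0479  0.2523]
rod z 71 0.24148523512958797
```

Request:
carry_out:
  motion:
    - [[0,0,-0.005],0]
    - [[0,0,-0.01],0]
    - [[0,0,-0.015],0]
    - [[0,0,-0.02],0]
    - [[0,0,-0.025],0]
    - [[0,0,-0.03],0]
    - [[0,0,-0.04],0]
    - [[0,0,-0.055],0]
    - [[0,0,-0.075],0]
    - [[0,0,-0.1],0]
    - [[0,0,-0.12],0]
    - [[0,0,-0.12],0]

```text
time_s: 30.3
ee_pos: [0.4904, -0.0479, 0.277]
eef_rot: [-3.142, -0.001, -0.244]
force: [-0.1, 0.4, -4.0]
grip_width: 0.0228
grip_force: 25.0
```

```bash
python3 - <<'E'
from h import *
im,d,P=meas(2)
cv2.imwrite('pics/side6.png',cv2.resize(im[150:270,270:390],(600,600),interpolation=cv2.INTER_CUBIC))
E
```

```text
t 30.4 F [ 0.191 -0.406 -3.276] ee [ 0.4901 -0.0479  0.2762]
rod z 76 0.2444461844146778
```

View pics/side6.png

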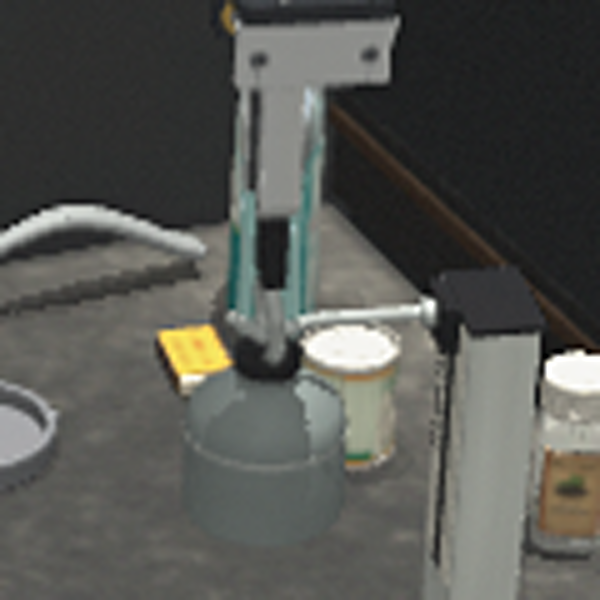

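The hook is back at its top, with its tip at (235,318) inside the eye and clear of the roof. I retreat along -x.

Request:
carry_out:
  motion:
    - [[-0.02,0,0],0]
    - [[-0.06,0,0],0]
    - [[-0.1,0,0],0]
    - [[-0.15,0,0],0]
    - [[-0.2,0,0],0]
    - [[-0.26,0,0],0]
    - [[-0.32,0,0],0]
    - [[-0.35,0,0],0]
    - [[-0.35,0,0],0]
    - [[-0.35,0,0],0]

```text
time_s: 31.4
ee_pos: [0.4224, -0.031, 0.2764]
eef_rot: [-3.142, -0.0, -0.244]
force: [0.9, 0.4, -3.1]
grip_width: 0.0232
grip_force: 25.0
```

```bash
python3 - <<'E'
from h import *
im,d,P=meas(1); o=ctrl.get_obs()['ee_pos']
def circ(S):
    x=np.linalg.lstsq(np.c_[2*S[:,:2],np.ones(len(S))],(S[:,:2]**2).sum(1),rcond=None)[0];return x[:2].round(4),round(float(np.sqrt(x[2]+x[:2]@x[:2])),4)
im2,d2=snap('top');P2=cloud('top',d2)
for n,p in(('side',P),('top',P2)):
    Q=p.reshape(-1,3);C=Q[(Q[:,2]>.015)&(Q[:,2]<.022)&(np.hypot(*(Q[:,:2]-[.448,.263]).T)<.054)];print(n,'cup',len(C),circ(C),C.min(0),C.max(0))
Q=P.reshape(-1,3);Q=Q[np.hypot(*(Q[:,:2]-o[:2]).T)<.05]
bot=o[2]-.138
for lo in(.01,.03,.05):
    S=Q[(Q[:,2]>bot+lo)&(Q[:,2]<bot+lo+.02)];print('body',lo,len(S),circ(S))
print('lowest',np.percentile(Q[(Q[:,2]>.08),2],1),bot)
rel([.4486,.2628,.277],np.radians(40))
E
```

```text
t 31.45 F [ 0.352 -0.558 -2.885] ee [ 0.4225 -0.031   0.2763]
rod z 54 0.24647320862536326
side cup 144 (array([0.4475, 0.2628]), 0.0486) [0.39647244 0.21052412 0.01504295] [0.50054921 0.31540275 0.02192386]
top cup 279 (array([0.4484, 0.2629]), 0.0489) [0.39813306 0.21128061 0.01500486] [0.49839507 0.31456946 0.02193538]
body 0.01 221 (array([ 0.4256, -0.0336]), 0.0382)
body 0.03 230 (array([ 0.4252, -0.0337]), 0.0381)
body 0.05 352 (array([ 0.424 , -0.0363]), 0.0325)
lowest 0.14649112422765717 0.13829260330572957
t 31.5 ee [ 0.4225 -0.031   0.2762] rpy [-3.1416 -0.     -0.2444] F [ 1.64  0.07 -3.12] | frac [-0.229  -1.4571 -0.004 ] turn -0.15
```

Request:
carry_out:
  motion:
    - [[-0.01,-0.06,0],0]
    - [[-0.03,-0.18,0],0]
    - [[-0.06,-0.34,0],0]
    - [[-0.09,-0.52,0],0]
    - [[-0.12,-0.7,0],0]
    - [[-0.15,-0.88,0],0]
    - [[-0.17,-1,0],0]

```text
time_s: 32.2
ee_pos: [0.4373, 0.1743, 0.276]
eef_rot: [-3.141, 0.001, -0.243]
force: [0.9, -0.1, -3.6]
grip_width: 0.023
grip_force: 25.0
```

Request:
carry_out:
  motion:
    - [[-0.03,-0.16,0],0]
    - [[-0.055,-0.32,0],0]
    - [[-0.07,-0.42,0.05],0]
    - [[-0.077,-0.456,0.15],0]
    - [[-0.077,-0.456,0.25],0]
    - [[-0.077,-0.456,0.35],0]
    - [[-0.077,-0.456,0.43],0]
    - [[-0.077,-0.456,0.48],0]
    - [[-0.077,-0.456,0.5],0]
    - [[-0.077,-0.456,0.5],0]
    - [[-0.077,-0.456,0.5],0]

```text
time_s: 33.3
ee_pos: [0.445, 0.2638, 0.177]
eef_rot: [-3.141, -0.001, -0.244]
force: [-0.7, 0.6, -3.1]
grip_width: 0.0231
grip_force: 25.0
```

```bash
python3 - <<'E'
from h import *
o=ctrl.get_obs()['ee_pos']
def circ(S):
    x=np.linalg.lstsq(np.c_[2*S[:,:2],np.ones(len(S))],(S[:,:2]**2).sum(1),rcond=None)[0];return x[:2].round(4),round(float(np.sqrt(x[2]+x[:2]@x[:2])),4)
im,d=snap('side');P=cloud('side',d);Q=P.reshape(-1,3);Q=Q[np.hypot(*(Q[:,:2]-o[:2]).T)<.05]
bot=o[2]-.138
for lo in(.01,.03):
    S=Q[(Q[:,2]>bot+lo)&(Q[:,2]<bot+lo+.02)];print('body',lo,len(S),circ(S))
im2,d2=snap('top');P=cloud('top',d2);Q=P.reshape(-1,3)
C=Q[(Q[:,2]>.08)&(Q[:,2]<bot+.06)&(np.hypot(*(Q[:,:2]-[.448,.263]).T)<.06)];print('top body',len(C),C.min(0),C.max(0))
rel([.445,.2635,.143],np.radians(-14))
cv2.imwrite('pics/side7.png',np.hstack([cv2.resize(im[180:270,220:310],(400,400)),cv2.resize(im2[215:305,155:245],(400,400))]))
E
```

```text
body 0.01 167 (array([0.4437, 0.26  ]), 0.0367)
body 0.03 159 (array([0.4447, 0.2609]), 0.037)
top body 107 [0.4061902  0.2222972  0.08003785] [0.47461831 0.2923403  0.09881175]
t 33.4 ee [0.445  0.2637 0.177 ] rpy [-3.1408e+00 -9.0000e-04 -2.4450e-01] F [-0.27  0.41 -2.51] | frac [-1.000e-04  1.200e-03  1.699e-01] turn -0.0
```

View pics/side7.png

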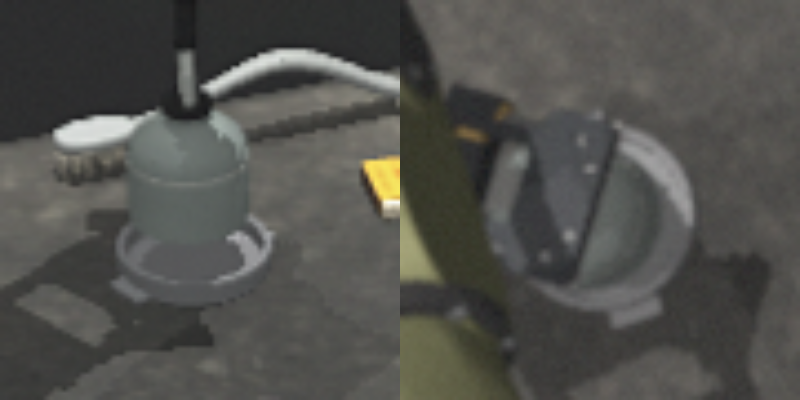

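The side view shows the cartridge over the cup, but its centre (188) lies slightly left of the cup's centre (195), about 3 mm in -x. I check with a fixed-radius fit.

```bash
python3 - <<'E'
from h import *
from scipy.optimize import least_squares
o=ctrl.get_obs()['ee_pos']; im,d=snap('side');Q=cloud('side',d).reshape(-1,3);bot=o[2]-.138
def fit(S,r): return least_squares(lambda c:np.hypot(*(S[:,:2]-c).T)-r,S[:,:2].mean(0)+[0,.03],loss='soft_l1',f_scale=.002).x.round(4)
B=Q[np.hypot(*(Q[:,:2]-o[:2]).T)<.05];B=B[(B[:,2]>bot+.01)&(B[:,2]<bot+.055)]
print('body',len(B),fit(B,.04))
S=proj('side',[[*fit(B,.04),bot+.03],[.448,.2628,.018]]);print(S)
m=cv2.cvtColor(im,cv2.COLOR_BGR2GRAY)
v=int(S[0,1]);print(v,m[v,240:290].tolist())
v=int(S[1,1]);print(v,m[v,238:290].tolist())
E
```

```text
body 376 [0.4462 0.2644]
[[261.80711919 220.02622934]
 [262.89876071 235.07510347]]
220 [57, 54, 52, 77, 84, 81, 82, 87, 86, 85, 88, 92, 99, 107, 124, 117, 105, 103, 105, 101, 99, 98, 99, 99, 97, 100, 104, 106, 116, 111, 105, 97, 91, 87, 91, 85, 96, 98, 97, 101, 105, 102, 99, 100, 103, 105, 102, 99, 96, 98]
235 [60, 60, 61, 61, 60, 62, 63, 59, 100, 104, 76, 85, 104, 109, 110, 111, 97, 91, 89, 88, 89, 89, 89, 89, 89, 90, 89, 89, 89, 89, 89, 89, 88, 85, 85, 97, 146, 154, 154, 148, 85, 122, 152, 92, 74, 80, 80, 82, 83, 83, 95, 96]
```

Request:
carry_out:
  motion:
    - [[0.006,0,0.02],0]
    - [[0.0125,0,0.05],0]
    - [[0.0125,0,0.08],0]
    - [[0.0125,0,0.11],0]
    - [[0.0125,0,0.13],0]
    - [[0.0125,0,0.145],0]
    - [[0.0125,0,0.15],0]
    - [[0.0125,0,0.15],0]
    - [[0.0125,0,0.15],0]

```text
time_s: 34.35
ee_pos: [0.4472, 0.263, 0.1464]
eef_rot: [-3.141, -0.0, -0.244]
force: [0.5, -1.1, -2.9]
grip_width: 0.023
grip_force: 25.0
```

```bash
python3 - <<'E'
from h import *
im,d,P=meas(4)
cv2.imwrite('pics/side8.png',cv2.resize(im[170:270,210:310],(600,600),interpolation=cv2.INTER_CUBIC))
m=cv2.cvtColor(im,cv2.COLOR_BGR2GRAY)
for v in(222,226,230,240):print(v,m[v,240:290].tolist())
E
```

```text
t 34.55 F [ 0.119 -0.48  -2.709] ee [0.4472 0.263  0.1464]
rod z 53 0.24677951328084002
222 [98, 98, 100, 102, 108, 115, 118, 112, 109, 105, 103, 109, 113, 116, 118, 119, 120, 124, 125, 127, 126, 113, 112, 113, 112, 112, 110, 108, 107, 104, 104, 103, 98, 105, 135, 126, 102, 103, 105, 111, 111, 108, 104, 101, 99, 99, 95, 95, 97, 100]
226 [101, 103, 102, 102, 102, 102, 104, 101, 99, 94, 109, 100, 98, 101, 105, 107, 107, 113, 114, 117, 118, 114, 110, 110, 110, 108, 106, 106, 103, 102, 100, 98, 95, 92, 92, 133, 96, 97, 100, 99, 95, 91, 90, 91, 94, 95, 98, 98, 102, 103]
230 [102, 80, 65, 66, 64, 62, 61, 60, 74, 90, 89, 87, 90, 94, 97, 103, 105, 111, 113, 128, 118, 115, 115, 114, 115, 120, 120, 115, 109, 107, 102, 96, 91, 89, 87, 89, 85, 138, 151, 126, 113, 111, 109, 105, 100, 95, 95, 96, 97, 93]
240 [62, 60, 61, 60, 59, 59, 68, 74, 79, 97, 111, 101, 93, 91, 91, 93, 95, 94, 96, 97, 96, 97, 97, 97, 95, 95, 95, 94, 93, 91, 89, 89, 86, 84, 106, 146, 142, 108, 84, 75, 66, 76, 82, 81, 82, 91, 93, 91, 89, 88]
```

Request:
carry_out:
  motion:
    - [[0,0,0.004],0]
    - [[0,0,0.008],0]
    - [[0,0,0.012],0]
    - [[0,0,0.015],0]
    - [[0,0,0.015],0]

```text
time_s: 35.05
ee_pos: [0.4471, 0.2629, 0.1431]
eef_rot: [3.141, 0.0, -0.244]
force: [0.2, 0.1, -3.0]
grip_width: 0.0229
grip_force: 25.0
```

```bash
python3 - <<'E'
from h import *
im,d,P=meas(4)
E
```

```text
t 35.25 F [ 0.083 -0.276 -3.131] ee [0.4472 0.2629 0.1433]
rod z 53 0.2466507220222901
```

Request:
carry_out:
  motion:
    - [[0,0,0.003],0]
    - [[0,0,0.006],0]
    - [[0,0,0.009],0]
    - [[0,0,0.009],0]

```text
time_s: 35.65
ee_pos: [0.4479, 0.2631, 0.1428]
eef_rot: [-3.14, -0.002, -0.244]
force: [-0.7, -2.7, 9.8]
grip_width: 0.0233
grip_force: 25.0
```

Request:
carry_out:
  motion:
    - [[0,0,0.002],0]
    - [[0,0,0.004],0]
    - [[0,0,0.004],0]

```text
time_s: 35.95
ee_pos: [0.4482, 0.2632, 0.1428]
eef_rot: [-3.139, -0.003, -0.244]
force: [-2.0, -3.0, 14.9]
grip_width: 0.023
grip_force: 25.0
```

```bash
python3 - <<'E'
from h import *
im,d,P=meas(3)
cv2.imwrite('pics/side9.png',cv2.resize(im[170:270,210:310],(600,600),interpolation=cv2.INTER_CUBIC))
E
```

```text
t 36.1 F [-1.975 -3.197 15.705] ee [0.4482 0.2632 0.1428]
rod z 54 0.24636208647513969
```

Contact came at the height expected for the cup floor. I ease off the pressing and then release.

Request:
carry_out:
  motion:
    - [[0,0,-0.004],0]
    - [[0,0,-0.008],0]
    - [[0,0,-0.01],0]
    - [[0,0,-0.01],0]

```text
time_s: 36.5
ee_pos: [0.4474, 0.263, 0.1429]
eef_rot: [-3.141, -0.0, -0.244]
force: [1.0, -1.2, 3.6]
grip_width: 0.023
grip_force: 25.0
```

Request:
carry_out:
  motion:
    - [[0,0,0],0]
    - [[0,0,0],0]
    - [[0,0,0],0]
    - [[0,0,0],0]
  force: 3
  hand: 1

```text
time_s: 36.9
ee_pos: [0.4472, 0.2629, 0.1427]
eef_rot: [-3.141, -0.0, -0.244]
force: [0.5, -0.9, 4.6]
grip_width: 0.0237
grip_force: 3.0
```

Request:
carry_out:
  motion:
    - [[0,0,0],0]
    - [[0,0,0],0]
    - [[0,0,0],0]
    - [[0,0,0],0]
    - [[0,0,0],0]
    - [[0,0,0],0]
    - [[0,0,0],0]
    - [[0,0,0],0]
    - [[0,0,0],0]
    - [[0,0,0],0]
  hand: -0.6

```text
time_s: 37.9
ee_pos: [0.4472, 0.2629, 0.1426]
eef_rot: [3.142, -0.0, -0.244]
force: [-0.0, 0.2, 0.0]
grip_width: 0.0755
grip_force: 0.0
```

Request:
carry_out:
  motion:
    - [[0,0,-0.05],0]
    - [[0,0,-0.15],0]
    - [[0,0,-0.3],0]
    - [[0,0,-0.45],0]
    - [[0,0,-0.6],0]
    - [[0,0,-0.7],0]
    - [[0,0,-0.7],0]
    - [[0,0,-0.7],0]

```text
time_s: 38.7
ee_pos: [0.4471, 0.2629, 0.2824]
eef_rot: [3.142, 0.0, -0.244]
force: [-0.6, 0.0, -0.3]
grip_width: 0.0753
grip_force: 0.0
```

```bash
python3 - <<'E'
from h import *
im,d,P=meas(1)
cv2.imwrite('pics/side10.png',cv2.resize(im[140:300,200:360],(600,600),interpolation=cv2.INTER_CUBIC))
Q=P.reshape(-1,3);B=Q[np.hypot(*(Q[:,:2]-[.448,.263]).T)<.02]
S=B[(B[:,2]>.165)&(B[:,2]<.19)];print('tab top',len(S),S.mean(0),S.max(0))
E
```

```text
t 38.75 F [ 0.509  0.28  -0.059] ee [0.4469 0.2628 0.2817]
rod z 55 0.24665925831612479
tab top 37 [0.44551532 0.25662196 0.17573958] [0.45380678 0.27069017 0.18271243]
```

View pics/side10.png

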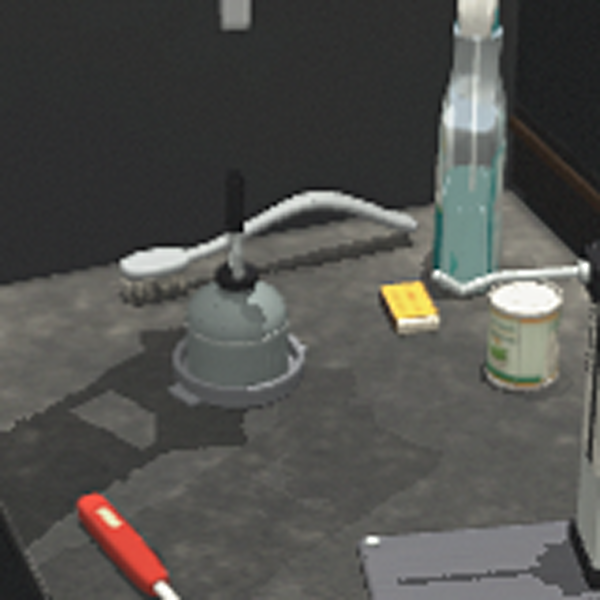

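The cartridge stands upright in the cup at (238,330). The hook at (510,278) is empty, and the matchbox and tin haven't moved.

```bash
python3 -c "
from station import ctrl
print(ctrl.hand_in())"
```

```text
the job is handed in; nothing more can be done
None
```

The cartridge weighed about 3.1 N (roughly 0.32 kg); it hung still on the hook scale, was lifted off smoothly, and now stands upright in the cup with the hook empty. The job is handed in at about 39 s; no verdict came back.

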